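Clip a fan plate into the rig bracket

TASK

Take the fan plate (the fan with the steel ears and pull tab) by its tab, feed its two ears down into the spring-clip slots of the bracket and press it gently fully home, so that both clips snap over the ears and the housing sits flat on the sill; then let go. Feel for the slots rather than forcing: never push or bump the plate on the bracket with more than about 60 N, and leave the other things on the bench where they are.

Things in the scene. Friction and masses are not known exactly. Their poses are not given: they have to be found in the camera images.
- fan_plate: Fan plate, loose, ~0.2 kg, upright on the bench: white fan housing 84 wide (y) x 24 thick (x) x 84 high, origin at centre of underside, z up. Steel pull tab on top. A steel ear on each side: y 42 to 54 and -42 to -54 (108 over both), 6 thick (x -3 to 3), z 10 to 42, edges rounded by 1.5. Same after a half turn about z; may be fitted either way.
- tab (a point): Centre of the fan plate's pull tab, 100 mm above the plate's origin, axes as the plate's. The tab is 44 wide (y), 10 thick (x), z 83 to 118 above the plate's underside: pinch it from above across its thickness.
- bracket: Bracket, fixed: two aluminium feet along its x, 18 high, and a carrier on them with two posts. Origin at bench level, middle of the feet, z up. The carrier is clamped up to 14 mm either way along x from the middle; NO pose here tells where: look or feel. It does not move under load. The other bracket points are given for the carrier in the middle.
- sill (a point): Bracket point: middle of the sill's top, 30 mm above the bracket's origin, axes as the bracket's. The housing's underside rests here when home (plate origin here, plate x along bracket x), give or take the carrier's shift along x. Room for the housing between the posts: 89 mm along y.
- slot_l (a point): Bracket point: mouth of the +y slot, x 0, y 50, z 96 mm from the bracket's origin (the other at y -50). Posts: |y| 44.5 to 62, x -25 to 25, flat top at z 96. Slot: 10 wide (x -5 to 5), open upward and to the inside, outer end at |y| 56. Ears meet the post tops when the plate's origin is at z 86, then slide 56 mm down to home.
- clip_l_point (a point): Bracket point: tip of the +y slot's wire spring clip, x -1, y 50, z 75 mm (the other at y -50). It stands in from the slot's +x side; an ear meets its sloping leg after 10 to 15 mm of travel and pushes it back; both clips together resist with 2 to 18 N, friction included. In the last 2 mm they snap over the ears' tops; then the housing stops hard on the sill: come down slowly.
- bare_fan: Bystander: a fan like the one in the fan plate (84 x 24 x 84) but with no ears and no tab, loose, standing on the bench; origin at the centre of its underside. The two fans may have swapped places.
- screwdriver: Bystander: a screwdriver with a black handle about 200 mm long, on the bench beyond the fans, stuck down; origin under its middle.
- adapter: Bystander: a black power brick, 62 x 130 x 34, loose on the bench beyond the bracket; origin at the centre of its underside.
- screw_tray: Bystander: an open grey tray 90 x 120 x 30 with screws, loose on the bench beyond the work; origin at the centre of its underside.

How it is judged (in metres and radians):
On the way, in this order (a step that is already met when the one before it is completed fails the run):
1. the fan plate is lifted clear of the bench (height (world z) of fan_plate above 0.05 m), for 0.1 s.
2. both ears are in the slots (z of fan_plate in the frame of bracket between 0.025 and 0.076 m and x of fan_plate in the frame of bracket between -0.018 and 0.018 m and y of fan_plate in the frame of bracket between -0.004 and 0.004 m and angle between the x axis of fan_plate and the x axis of bracket, either way round below 0.12 rad), for 0.1 s.
At the end, for the whole second after the job is handed in: The fan plate is home in the bracket: underside on the sill (its origin within 2 mm above the sill's top), ears in both slots (within 18 mm of the bracket's middle along x, 4 mm along y, turned by less than 0.08 rad), upright within 0.06 rad, at rest and released (z of fan_plate in the frame of bracket between 0.027 and 0.032 m and x of fan_plate in the frame of bracket between -0.018 and 0.018 m and y of fan_plate in the frame of bracket between -0.004 and 0.004 m and angle between the x axis of fan_plate and the x axis of bracket, either way round below 0.08 rad and angle between fan_plate's own z axis and vertical below 0.06 rad and linear speed of fan_plate below 0.01 m/s); the robot touches nothing.
It fails at once if the fan plate is pushed or bumped on the bracket with more than 60 N (contact force between fan_plate and bracket above 60 N).
It fails at once if a bystander is moved by more than 15 mm (distance of any of bare_fan, adapter, screw_tray from where it was at the start of the episode above 0.015 m).
It also fails if it takes over 58 s, if anything falls off the work surface, if the arm or the gripper's body presses on something with over 40 N, if the wrist force passes 120 N, or if a joint passes its speed limit or range.

ROBOT

A 6-joint arm with a two-finger parallel gripper is mounted at the origin on the work surface. World frame = base frame: x ahead of the robot, y to its left, z up, the work surface at z = 0. Lengths are in m, angles in degrees, forces in N, time in s.
With the tool pointing down it reaches from about 0.25 to 0.775 m from the base axis. Payload 4 kg.
Tool frame: the origin (TCP) lies at the very end of the fingers, on their centre line; the grasp point (between the pads) lies 19 mm behind it; x points along the fingers, y is the direction in which the jaws open and shut, and the axes are right-handed (so a half turn about x gives the same grasp; the last joint's range is limited). The gripper opens to 85 mm and grips with 20 to 120 N. Pads are 22 mm wide; open, the fingers measure 114 mm over their backs; the gripper's body (76 mm by 85 mm) begins 54 mm behind the grasp point. The pads swing forward as they close: fully open they stand 13 mm farther back than shut.
Start: joints at [62.504, 4.996, 78.535, -0, 96.463, -5.907], TCP at [0.202, 0.511, 0.231] pointing down, gripper open.
Joint ranges: [-177.83, 177.83], [-43.37, 116.18], [15.69, 146.23], [-61.86, 241.86], [9.47, 152.12], [-147.06, 147.06]. Speed limits (degrees/s): [159.86, 159.86, 180, 180, 180, 180].

INTERFACE

Orientations are given as a 3x3 rotation matrix whose columns are the frame's x, y, z axes.
In Python, from station import bot, cams, workorder gives the robot as it stands.
- The arm moves only by the tool play_rows, never from a script. Its argument "moves" is a list of rows, each a list of 6 numbers: the shift along the tool's x, y, z scaled (see below), then the turn, a rotation vector about the tool's x, y, z scaled (see below). In form: [[x, y, z, rx, ry, rz], ...]. A call has 1 to 12 rows; each row shifts and turns the pose as measured when the row begins, along the tool's axes as they then stand; what a row does not reach is not made up. The controller multiplies each number of a shift by 20 mm and each number of a turn by 5 degrees. A row lasts 1/12 s, in which the tool goes at most 41.7 mm and 7.16 degrees, less where a joint would pass 70% of its speed; a pose out of reach is approached as far as the arm can. A call with a number of a shift or a turn outside -1 to 1 is refused whole. A call with a gripper value outside its range is refused whole. "fingers" is the opening, from 0 (shut) to 1 (fully open), set as the call begins (left out, the last holds). The fingers move at their own pace and stop on an object; "squeeze" is the grip in N (left out, the last holds). Time passes only in rows, so rows that do not move let the fingers close. It gives the time, the measured TCP pose, the force and the opening at its end, in the units of the state.
- bot.read_state(): the state, without advancing time (a new reading comes with each control period).
- cams.read_camera(name): name is "scene" or "top" or "wrist"; returns the picture (420x560x3 uint8, red, green, blue); there is no depth.
- cams.camera_info(name): a dict with "camera_matrix" (3x3 intrinsics, pixels), "rvec" (rotation vector, rad) and "tvec" (3), from world to camera coordinates, as OpenCV has them; the wrist camera has in their place "mount" (4x4, takes a point from camera to tool coordinates, whose origin is the TCP and whose axes are the tool frame's). Camera axes: x right, y down, z forward; pixel columns grow to the right and rows downward; lengths in m; the calibration is good to about 2 mm. The wrist camera is an equidistant fisheye: a pixel r from the principal point sees the ray r / f radians off the axis. A picture is of the moment at which its call begins: read the wrist's pose just before it. camera_info takes no time and is no camera call.
- workorder.job_done(): hands the job in, once; it reports no verdict.
The state is a dict: "time_s": time; "joint_pos": joint angles; "qd": joint speeds; "tau": joint torques, N m; "ee_pos": TCP position; "orientation": TCP orientation; "contact_force": force on the tool from outside, world axes, zero at the start; "torque": the same for the moment, N m; "grip_width": finger opening in m.
Only numpy, scipy, OpenCV 4.12 (cv2) and the standard library are available. Lean on these libraries where they do the work, as an engineer would, in place of code of your own. Each camera call takes 0.05 s, during which the arm holds its last target.

## Working session

There is one attempt and no reset: what is moved stays moved. The work goes in short steps, Python scripts to look and compute and a tool call to move; the robot and the scene stay as the last step left them, time stands still between calls to the robot, and variables do not carry over. Pictures are saved under pics/ and viewed, and the job is handed in when it is done.

Besides the shell and the picture viewer there is one more tool, called by a JSON object that holds its "op" and its "data", one argument or row to a line. play_rows: Moves the arm, as the interface text tells. Its arguments: {"type":"object","properties":{"moves":{"type":"array","items":{"type":"array","items":{"type":"number"}}},"fingers":{"type":"number"},"squeeze":{"type":"number"}},"required":["moves"]}

```bash
ls; mkdir -p pics; python3 - <<'E'
from station import bot,cams
import cv2
s=bot.read_state();print(s)
for n in ["scene","top","wrist"]:
    im=cams.read_camera(n);cv2.imwrite(f"pics/{n}0.png",im[:,:,::-1]);print(n,cams.camera_info(n))
E
```

```text
pics
{'time_s': 0.0, 'joint_pos': array([ 6.25020444e+01,  5.04122658e+00,  7.86279265e+01, -1.72164136e-03,
        9.64626787e+01, -5.90593495e+00]), 'qd': array([ 0.02698253, -0.05800937,  0.12445442, -0.0040232 ,  0.11194695,
        0.03538035]), 'tau': array([-4.53881639e-04, -3.51864374e+01, -3.13274860e+01, -1.94502963e-04,
        1.08293761e-02,  8.06214359e-06]), 'ee_pos': array([0.20216056, 0.51094558, 0.23009076]), 'orientation': array([[-1.03587919e-03,  3.67996989e-01,  9.29826405e-01],
       [-2.05474473e-03,  9.29824157e-01, -3.67998389e-01],
       [-9.99997352e-01, -2.29175778e-03, -2.07045624e-04]]), 'contact_force': array([-0.01919652, -0.54375028, -0.17712087]), 'torque': array([-0.02541192,  0.04935775,  0.02211926]), 'grip_width': 0.08543839137713244}
scene {'camera_matrix': array([[445.03849199,   0.        , 280.40271416],
       [  0.        , 445.03849199, 213.9419303 ],
       [  0.        ,   0.        ,   1.        ]]), 'rvec': array([ 1.912462  ,  1.71492578, -0.58934164]), 'tvec': array([-0.04542852, -0.46124195,  1.33954278])}
top {'camera_matrix': array([[391.90174985,   0.        , 284.33928905],
       [  0.        , 391.90174985, 206.21958871],
       [  0.        ,   0.        ,   1.        ]]), 'rvec': array([ 2.17241408, -2.20237298,  0.10477719]), 'tvec': array([-0.02168251,  0.65102346,  0.98700403])}
wrist {'camera_matrix': array([[325.1922621 ,   0.        , 275.51822446],
       [  0.        , 325.1922621 , 207.83338948],
       [  0.        ,   0.        ,   1.        ]]), 'mount': array([[ 3.10465033e-04, -2.82186766e-01,  9.59359439e-01,
        -1.41522685e-01],
       [ 9.99999937e-01, -7.87986382e-05, -3.46794885e-04,
        -4.23144475e-05],
       [ 1.73457144e-04,  9.59359486e-01,  2.82186724e-01,
        -7.18071857e-02],
       [ 0.00000000e+00,  0.00000000e+00,  0.00000000e+00,
         1.00000000e+00]])}
```

View pics/scene0.png

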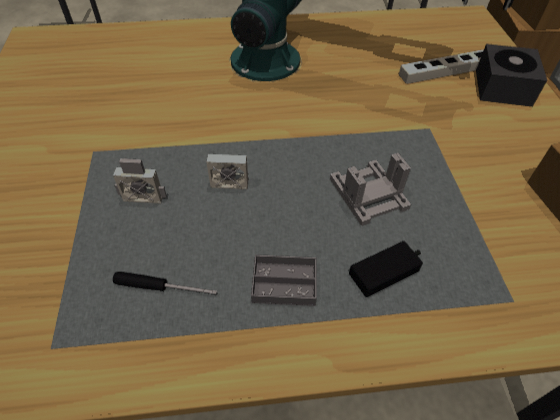

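View pics/top0.png

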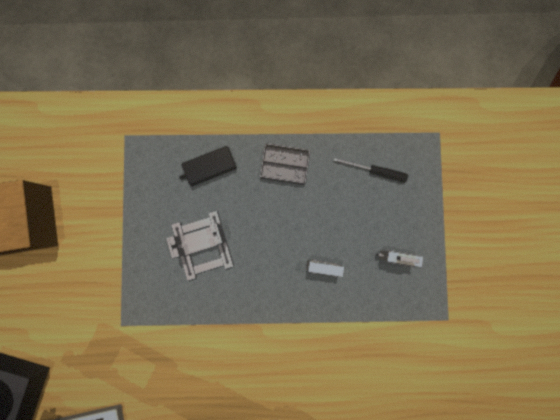

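View pics/wrist0.png

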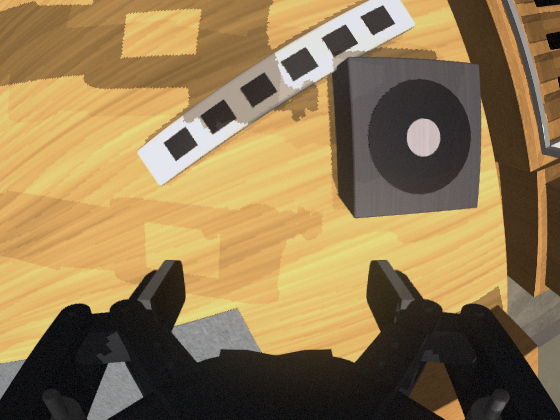

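The scene view shows the fan plate (with tab) at about (140,183), the bare fan at (228,172), and the bracket at (370,188). In the top view these are at about (405,260), (326,270) and (200,245). I'll enlarge the crops.

```bash
cat > h.py <<'E'
from station import bot,cams
import cv2,numpy as np
def proj(n,P):
    i=cams.camera_info(n);p,_=cv2.projectPoints(np.array(P,float).reshape(-1,1,3),i['rvec'],i['tvec'],i['camera_matrix'],None);return p.reshape(-1,2)
def ray(n,uv,z):
    i=cams.camera_info(n);R=cv2.Rodrigues(i['rvec'])[0];c=-R.T@i['tvec']
    d=R.T@np.linalg.inv(i['camera_matrix'])@np.array([uv[0],uv[1],1]);return c+d*(z-c[2])/d[2]
def crop(src,dst,x,y,w,h,k):
    im=cv2.imread(src)[y:y+h,x:x+w];cv2.imwrite(dst,cv2.resize(im,None,fx=k,fy=k,interpolation=cv2.INTER_CUBIC))
def wcam(st):
    i=cams.camera_info('wrist');M=np.array(i['mount']);T=np.eye(4);T[:3,:3]=st['orientation'];T[:3,3]=st['ee_pos'];return i['camera_matrix'],T@M
def wproj(st,P):
    K,C=wcam(st);P=np.atleast_2d(P);q=(P-C[:3,3])@C[:3,:3]
    rho=np.linalg.norm(q[:,:2],axis=1);th=np.arctan2(rho,q[:,2]);return np.c_[K[0,2]+K[0,0]*th*q[:,0]/rho,K[1,2]+K[1,1]*th*q[:,1]/rho]
def wray(st,uv,z):
    K,C=wcam(st);d=(np.array(uv)-K[:2,2])/K[0,0];r=np.linalg.norm(d);v=np.r_[np.sin(r)*d/r,np.cos(r)];v=C[:3,:3]@v
    return C[:3,3]+v*(z-C[2,3])/v[2]
E
python3 - <<'E'
from h import *
crop('pics/scene0.png','pics/a.png',90,140,180,100,4)
crop('pics/scene0.png','pics/b.png',320,140,110,90,6)
crop('pics/top0.png','pics/c.png',290,230,150,60,5)
crop('pics/top0.png','pics/d.png',150,195,100,95,6)
print(ray('top',(405,260),.118),ray('top',(326,270),.084),ray('top',(200,245),.03))
E
```

```text
[ 0.51354559 -0.30924635  0.118     ] [ 0.49046645 -0.12792034  0.084     ] [0.55405208 0.18581722 0.03      ]
```

View pics/a.png

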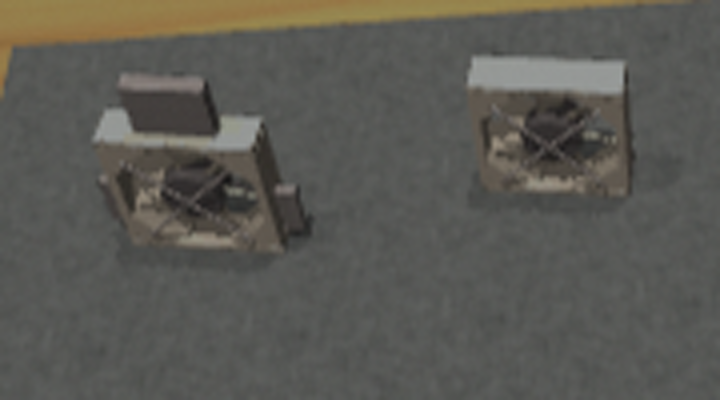

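View pics/b.png

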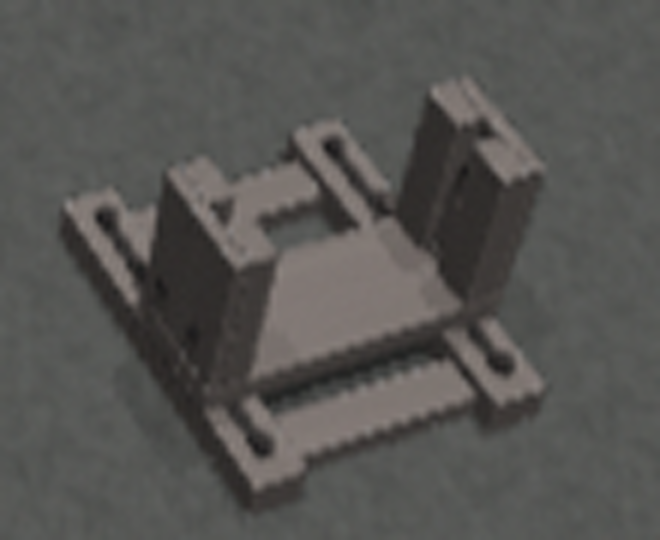

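View pics/c.png

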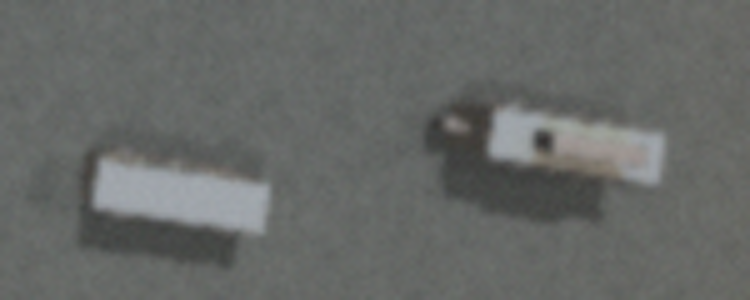

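View pics/d.png

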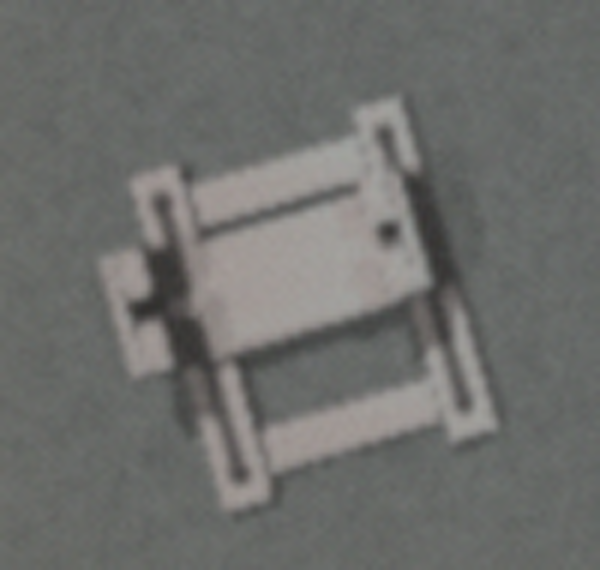

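```bash
python3 - <<'E'
from h import *
f=lambda u,v,x0,y0,k:((u+.5)/k-.5+x0,(v+.5)/k-.5+y0)
for nm,z,L in [('plate',.084,[(493,105),(665,132),(660,187),(490,158)]),('tab',.118,[(535,128),(652,148),(650,170),(540,155)]),('bare',.084,[(97,157),(270,183),(265,234),(93,210)])]:
    P=np.array([ray('top',f(u,v,290,230,5),z) for u,v in L])[:,:2]
    print(nm,P.round(4).tolist(),P.mean(0).round(4)); d=P[1]+P[2]-P[0]-P[3];print(np.degrees(np.arctan2(d[1],d[0])),np.linalg.norm(d)/2)
def B(L,z): return np.array([ray('top',f(u,v,150,195,6),z) for u,v in L])[:,:2]
P=B([(100,258),(147,247),(173,370),(130,377)],.096);print('postL',P.round(4).tolist(),P.mean(0))
print('slots',B([(145,306),(388,233)],.096))
F=B([(132,178),(403,95),(495,427),(222,510)],.018);print('feet',F.round(4).tolist(),F.mean(0))
d=F[0]+F[1]-F[2]-F[3];print(np.degrees(np.arctan2(d[1],d[0])))
P=B([(198,240),(228,362),(428,290)],.03);print(P)
E
```

```text
plate [[0.5347, -0.2801], [0.5205, -0.3634], [0.4941, -0.3599], [0.5092, -0.2777]] [ 0.5146 -0.3203]
-100.08625660166472 0.08401695172419722
tab [[0.525, -0.29], [0.5149, -0.3445], [0.5047, -0.3432], [0.5124, -0.2918]] [ 0.5142 -0.3174]
-99.55622684738681 0.05370674315550074
bare [[0.5126, -0.0873], [0.4989, -0.1707], [0.4746, -0.1676], [0.4873, -0.0849]] [ 0.4933 -0.1276]
-99.04810434912459 0.0840872363675431
postL [[0.5738, 0.2529], [0.5779, 0.2343], [0.5292, 0.2237], [0.5267, 0.2406]] [0.55189585 0.23785759]
slots [[0.55456678 0.2349115 ]
 [0.58208738 0.13882263]]
feet [[0.6084, 0.2617], [0.6427, 0.1451], [0.4996, 0.1058], [0.4663, 0.2222]] [0.55422746 0.18368377]
15.432576227904848
[[0.58116181 0.23021099]
 [0.52941465 0.21720873]
 [0.55856971 0.13262943]]
```

```bash
cat >> h.py <<'E'
from scipy.spatial.transform import Rotation as Ro
def down(yaw):
    a=np.radians(yaw);y=np.array([np.cos(a),np.sin(a),0]);x=np.array([0,0,-1.]);return np.c_[x,y,np.cross(x,y)]
def plan(p,yaw,n,st=None,show=True):
    st=st or bot.read_state();R=st['orientation'];T=down(yaw)
    rv=Ro.from_matrix(R.T@T).as_rotvec();d=(np.array(p)-st['ee_pos'])/n;rows=[]
    for k in range(n):
        Rk=R@Ro.from_rotvec(rv*k/n).as_matrix()
        rows.append(np.r_[Rk.T@d/.02,np.degrees(rv/n)/5].round(2).tolist())
    for i in range(0,n,12): print(str(rows[i:i+12]).replace(' ',''))
def stat():
    s=bot.read_state();R=s['orientation'];print('t',round(s['time_s'],2),'p',s['ee_pos'].round(4),'yaw',round(np.degrees(np.arctan2(R[1,1],R[0,1])),2),'tilt',(R[2]).round(4),'F',s['contact_force'].round(1),'w',round(s['grip_width'],4));return s
E
python3 -c "
from h import *
plan([.567,.187,.25],15.4,24)"
```

```text
[[-0.04,-0.35,0.96,0.44,0.0,0.0],[-0.04,-0.31,0.97,0.44,0.0,0.0],[-0.04,-0.27,0.98,0.44,0.0,0.0],[-0.04,-0.24,0.99,0.44,0.0,0.0],[-0.04,-0.2,1.0,0.44,0.0,0.0],[-0.04,-0.16,1.0,0.44,0.0,0.0],[-0.04,-0.12,1.01,0.44,0.0,0.0],[-0.04,-0.08,1.01,0.44,0.0,0.0],[-0.04,-0.04,1.02,0.44,0.0,0.0],[-0.04,-0.0,1.02,0.44,0.0,0.0],[-0.04,0.04,1.02,0.44,0.0,0.0],[-0.04,0.08,1.01,0.44,0.0,0.0]]
[[-0.04,0.11,1.01,0.44,0.0,0.0],[-0.04,0.15,1.0,0.44,0.0,0.0],[-0.04,0.19,1.0,0.44,0.0,0.0],[-0.04,0.23,0.99,0.44,0.0,0.0],[-0.04,0.27,0.98,0.44,0.0,0.0],[-0.04,0.31,0.97,0.44,0.0,0.0],[-0.04,0.34,0.96,0.44,0.0,0.0],[-0.04,0.38,0.94,0.44,0.0,0.0],[-0.04,0.42,0.93,0.44,0.0,0.0],[-0.04,0.45,0.91,0.44,0.0,0.0],[-0.04,0.49,0.89,0.44,0.0,0.0],[-0.04,0.52,0.87,0.44,0.0,0.0]]
```

{"op": "play_rows", "data": {
  "moves": [
    [-0.04,-0.35,0.95,0.44,0,0],
    [-0.04,-0.3,0.97,0.44,0,0],
    [-0.04,-0.27,0.98,0.44,0,0],
    [-0.04,-0.24,0.98,0.44,0,0],
    [-0.04,-0.2,0.99,0.44,0,0],
    [-0.04,-0.16,1,0.44,0,0],
    [-0.04,-0.12,1,0.44,0,0],
    [-0.04,-0.08,1,0.44,0,0],
    [-0.04,-0.04,1,0.44,0,0],
    [-0.04,0,1,0.44,0,0],
    [-0.04,0.04,1,0.44,0,0],
    [-0.04,0.08,1,0.44,0,0]
  ],
  "fingers": 1
}}

```text
time_s: 1.15
ee_pos: [0.3846, 0.3431, 0.2335]
orientation: [[-0.01, 0.752, 0.66], [-0.009, 0.659, -0.752], [-1.0, -0.014, 0.0]]
contact_force: [1.0, 0.4, 0.0]
grip_width: 0.0856
```

```bash
python3 -c "
from h import *
stat();plan([.567,.187,.25],15.4,12)"
```

```text
t 1.15 p [0.3846 0.3431 0.2335] yaw 41.26 tilt [-9.999e-01 -1.370e-02  3.000e-04] F [1.  0.4 0. ] w 0.0856
[[-0.07,0.14,0.99,0.43,0.0,0.01],[-0.07,0.18,0.98,0.43,0.0,0.01],[-0.07,0.22,0.98,0.43,0.0,0.01],[-0.07,0.25,0.97,0.43,0.0,0.01],[-0.07,0.29,0.96,0.43,0.0,0.01],[-0.07,0.32,0.95,0.43,0.0,0.01],[-0.07,0.36,0.93,0.43,0.0,0.01],[-0.07,0.39,0.92,0.43,0.0,0.01],[-0.07,0.43,0.9,0.43,0.0,0.01],[-0.07,0.46,0.89,0.43,0.0,0.01],[-0.07,0.5,0.87,0.43,0.0,0.01],[-0.07,0.53,0.85,0.43,0.0,0.01]]
```

{"op": "play_rows", "data": {
  "moves": [
    [-0.07,0.14,0.99,0.43,0,0.01],
    [-0.07,0.18,0.98,0.43,0,0.01],
    [-0.07,0.22,0.98,0.43,0,0.01],
    [-0.07,0.25,0.97,0.43,0,0.01],
    [-0.07,0.3,0.96,0.43,0,0.01],
    [-0.07,0.32,0.95,0.43,0,0.01],
    [-0.07,0.36,0.93,0.43,0,0.01],
    [-0.07,0.4,0.92,0.43,0,0.01],
    [-0.07,0.43,0.9,0.43,0,0.01],
    [-0.07,0.46,0.9,0.43,0,0.01],
    [-0.07,0.5,0.87,0.43,0,0.01],
    [-0.07,0.53,0.85,0.43,0,0.01]
  ]
}}

```text
time_s: 2.15
ee_pos: [0.5719, 0.1747, 0.2442]
orientation: [[-0.011, 0.97, 0.243], [-0.008, 0.243, -0.97], [-1.0, -0.013, 0.005]]
contact_force: [0.5, -0.7, -0.3]
grip_width: 0.0854
```

{"op": "play_rows", "data": {
  "moves": [
    [0,0,0,0,0,0],
    [0,0,0,0,0,0]
  ]
}}

```text
time_s: 2.32
ee_pos: [0.5742, 0.1714, 0.2425]
orientation: [[-0.013, 0.971, 0.238], [-0.009, 0.238, -0.971], [-1.0, -0.015, 0.006]]
contact_force: [-0.8, -0.2, -0.0]
grip_width: 0.0856
```

```bash
python3 - <<'E'
from h import *
import pickle
s=stat();pickle.dump(s,open('w1.pkl','wb'))
cv2.imwrite('pics/w1.png',cams.read_camera('wrist')[:,:,::-1])
stat()
E
```

```text
t 2.32 p [0.5742 0.1714 0.2425] yaw 13.74 tilt [-0.9999 -0.0147  0.0062] F [-0.8 -0.2 -0. ] w 0.0856
t 2.37 p [0.5741 0.1713 0.2423] yaw 13.75 tilt [-0.9999 -0.0149  0.0068] F [ 0.3 -0.4 -0.2] w 0.0857
```

View pics/w1.png

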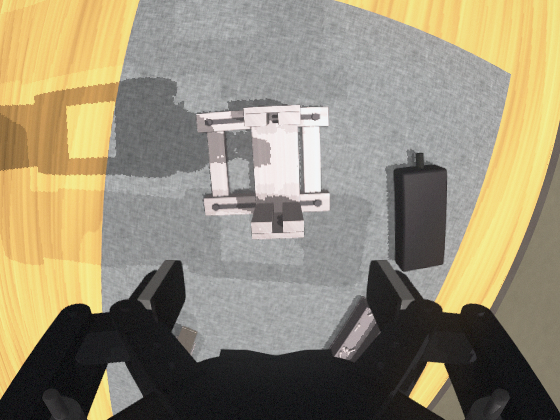

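```bash
python3 - <<'E'
from h import *
crop('pics/w1.png','pics/w1a.png',190,90,150,75,5)
crop('pics/w1.png','pics/w1b.png',190,175,150,75,5)
E
```

```text
(no output)
```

View pics/w1a.png

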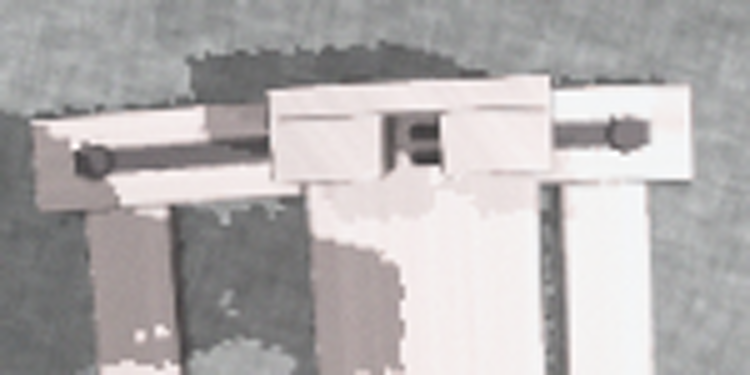

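View pics/w1b.png

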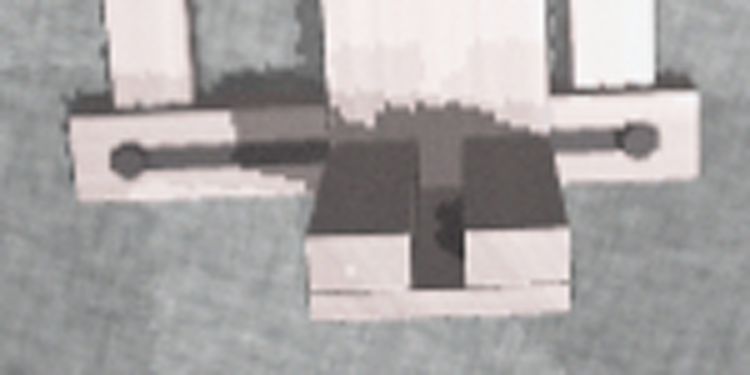

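```bash
cat > fit.py <<'E'
from h import *
import pickle
from scipy.optimize import least_squares
s=pickle.load(open('w1.pkl','rb'))
f=lambda u,v,x0,y0,k:((u+.5)/k-.5+x0,(v+.5)/k-.5+y0)
U=[(-25,62,268,92),(25,62,549,76),(-5,56,383,115),(5,56,441,111)]
Lo=[(-25,-62,309,321),(25,-62,571,312),(-25,-44.5,306,236),(25,-44.5,569,228),(-5,-44.5,409,234),(5,-44.5,467,229),(-5,-56,411,288),(5,-56,466,287)]
obj=np.array([(a[0],a[1]) for a in U+Lo])/1000
px=np.array([f(a[2],a[3],190,90,5) for a in U]+[f(a[2],a[3],190,175,5) for a in Lo])
def world(q,o,z): 
    c,sn=np.cos(q[2]),np.sin(q[2]);return np.c_[q[0]+c*o[:,0]-sn*o[:,1],q[1]+sn*o[:,0]+c*o[:,1],np.full(len(o),z)]
r=least_squares(lambda q:(wproj(s,world(q,obj,.096+0*q[0]))-px).ravel(),[.567,.187,.27],loss='soft_l1')
q=r.x;print(q,np.degrees(q[2]));print((wproj(s,world(q,obj,.096))-px).round(2).tolist())
r2=least_squares(lambda q:(wproj(s,world(q,obj,q[3]))-px).ravel(),[.567,.187,.27,.09],loss='soft_l1');print('free z',r2.x)
# feet, z=.018
FU=[(34,122),(690,85),(692,180),(38,210)];FL=[(70,115),(697,90),(700,176),(76,200)]
F=[wray(s,f(u,v,190,90,5),.018)[:2] for u,v in FU]+[wray(s,f(u,v,190,175,5),.018)[:2] for u,v in FL]
F=np.array(F);print(F.round(4).tolist(),F[[0,1,6,7]].mean(0))
d=F[0]+F[7]-F[1]-F[6];c=F[[0,1,6,7]].mean(0);e=np.array([np.cos(q[2]),np.sin(q[2])]);print('shift',(q[:2]-c)@e,(q[:2]-c)@[-e[1],e[0]])
np.save('q.npy',q)
E
python3 fit.py
```

```text
[0.56713518 0.18765861 0.28504282] 16.331750304833488
[[-0.26, -1.32], [0.77, -0.84], [-0.12, -0.48], [-0.27, -0.22], [0.24, 0.55], [0.11, 0.43], [-0.46, 0.33], [0.21, -0.1], [0.19, -0.05], [-0.74, 0.54], [0.38, 0.6], [-0.07, 0.4]]
free z [0.56723128 0.18705577 0.28555302 0.09340782]
[[0.4662, 0.2205], [0.608, 0.2625], [0.6139, 0.2418], [0.4714, 0.2008], [0.4939, 0.1259], [0.6359, 0.1673], [0.6425, 0.1473], [0.499, 0.1053]] [0.553951   0.18388958]
shift 0.013712047919681357 -9.042106056633112e-05
```

```bash
python3 -c "
from h import *
plan([.514,-.300,.24],-10,25)"
```

```text
[[0.02,-0.34,0.89,0.19,0.0,0.01],[0.02,-0.33,0.89,0.19,0.0,0.01],[0.01,-0.31,0.9,0.19,0.0,0.01],[0.01,-0.3,0.9,0.19,0.0,0.01],[0.01,-0.28,0.91,0.19,0.0,0.01],[0.01,-0.27,0.91,0.19,0.0,0.01],[0.01,-0.25,0.92,0.19,0.0,0.01],[0.01,-0.24,0.92,0.19,0.0,0.01],[0.01,-0.22,0.92,0.19,0.0,0.01],[0.01,-0.21,0.93,0.19,0.0,0.01],[0.01,-0.19,0.93,0.19,0.0,0.01],[0.01,-0.17,0.93,0.19,0.0,0.01]]
[[0.01,-0.16,0.94,0.19,0.0,0.01],[0.01,-0.14,0.94,0.19,0.0,0.01],[0.01,-0.13,0.94,0.19,0.0,0.01],[0.01,-0.11,0.94,0.19,0.0,0.01],[0.01,-0.1,0.95,0.19,0.0,0.01],[0.01,-0.08,0.95,0.19,0.0,0.01],[0.01,-0.06,0.95,0.19,0.0,0.01],[0.01,-0.05,0.95,0.19,0.0,0.01],[0.01,-0.03,0.95,0.19,0.0,0.01],[0.01,-0.02,0.95,0.19,0.0,0.01],[0.01,-0.0,0.95,0.19,0.0,0.01],[0.01,0.01,0.95,0.19,0.0,0.01]]
[[0.0,0.03,0.95,0.19,0.0,0.01]]
```

{"op": "play_rows", "data": {
  "moves": [
    [0,-0.34,0.89,0.2,0,0.03],
    [0,-0.33,0.89,0.2,0,0.03],
    [0,-0.31,0.9,0.2,0,0.03],
    [0,-0.3,0.9,0.2,0,0.03],
    [0,-0.28,0.91,0.2,0,0.03],
    [0,-0.27,0.91,0.2,0,0.03],
    [0,-0.25,0.92,0.2,0,0.03],
    [0,-0.24,0.92,0.2,0,0.03],
    [0,-0.22,0.92,0.2,0,0.03],
    [0,-0.2,0.93,0.2,0,0.03],
    [0,-0.19,0.93,0.2,0,0.03],
    [0,-0.17,0.93,0.2,0,0.03]
  ]
}}

```text
time_s: 3.37
ee_pos: [0.5365, -0.0478, 0.241]
orientation: [[0.013, 0.999, 0.051], [0.001, 0.051, -0.999], [-1.0, 0.013, 0.0]]
contact_force: [0.5, -0.7, 0.1]
grip_width: 0.0854
```

{"op": "play_rows", "data": {
  "moves": [
    [0,-0.16,0.94,0.2,0,0],
    [0,-0.14,0.94,0.2,0,0],
    [0,-0.13,0.94,0.2,0,0],
    [0,-0.1,0.94,0.2,0,0],
    [0,-0.1,0.95,0.2,0,0],
    [0,-0.08,0.95,0.2,0,0],
    [0,-0.06,0.95,0.2,0,0],
    [0,-0.05,0.95,0.2,0,0],
    [0,-0.03,0.95,0.2,0,0],
    [0,0,0.95,0.2,0,0],
    [0,0,0.6,0.2,0,0],
    [0,0,0.2,0,0,0]
  ]
}}

```text
time_s: 4.37
ee_pos: [0.5075, -0.2497, 0.2398]
orientation: [[0.012, 0.991, -0.131], [0.006, -0.131, -0.991], [-1.0, 0.011, -0.007]]
contact_force: [-0.6, -0.6, 0.2]
grip_width: 0.0855
```

{"op": "play_rows", "data": {
  "moves": [
    [0,0,0,0,0,0],
    [0,0,0,0,0,0]
  ]
}}

```text
time_s: 4.53
ee_pos: [0.5073, -0.2488, 0.2395]
orientation: [[0.011, 0.991, -0.13], [0.007, -0.13, -0.992], [-1.0, 0.01, -0.008]]
contact_force: [0.2, 0.3, -0.4]
grip_width: 0.0857
```

```bash
python3 - <<'E'
from h import *
import pickle
s=stat();pickle.dump(s,open('w2.pkl','wb'))
cv2.imwrite('pics/w2.png',cams.read_camera('wrist')[:,:,::-1])
stat()
E
```

```text
t 4.53 p [ 0.5073 -0.2488  0.2395] yaw -7.47 tilt [-0.9999  0.0104 -0.0084] F [ 0.2  0.3 -0.4] w 0.0857
t 4.58 p [ 0.5074 -0.2486  0.2396] yaw -7.44 tilt [-0.9999  0.0104 -0.0083] F [ 0.1 -0.3  0.1] w 0.0853
```

View pics/w2.png

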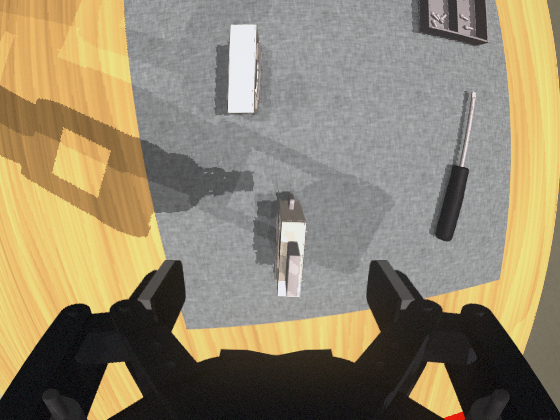

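```bash
python3 - <<'E'
from h import *
crop('pics/w2.png','pics/w2a.png',240,185,100,120,5)
E
```

```text
(no output)
```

View pics/w2a.png

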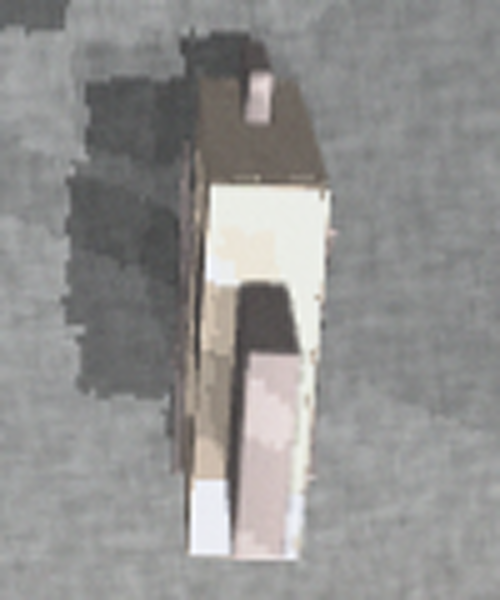

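```bash
python3 - <<'E'
from h import *
import pickle
s=pickle.load(open('w2.pkl','rb'))
f=lambda u,v:((u+.5)/5-.5+240,(v+.5)/5-.5+185)
for z,L in [(.084,[(210,184),(328,186),(302,557),(190,555)]),(.118,[(248,352),(299,352),(283,557),(232,555)])]:
    P=np.array([wray(s,f(*a),z)[:2] for a in L]);d=P[0]+P[1]-P[2]-P[3]
    print(P.round(4).tolist(),P.mean(0).round(4),np.degrees(np.arctan2(d[1],d[0]))-90,np.linalg.norm(d)/2)
E
```

```text
[[0.511, -0.2776], [0.5336, -0.2811], [0.5201, -0.3634], [0.4965, -0.3595]] [ 0.5153 -0.3204] -9.662937907593786 0.08331289147596693
[[0.5142, -0.2984], [0.5232, -0.2997], [0.5159, -0.3418], [0.5065, -0.34]] [ 0.515 -0.32 ] -10.205583326100793 0.04249613741782076
```

```bash
python3 -c "
from h import *
plan([.515,-.320,.16],-9.8,5)"
```

```text
[[0.79,0.16,0.7,0.09,-0.02,-0.02],[0.79,0.17,0.7,0.09,-0.02,-0.02],[0.79,0.17,0.7,0.09,-0.02,-0.02],[0.79,0.18,0.7,0.09,-0.02,-0.02],[0.8,0.19,0.69,0.09,-0.02,-0.02]]
```

{"op": "play_rows", "data": {
  "moves": [
    [0.6,0.16,0.7,0.1,-0.02,-0.02],
    [0.8,0.17,0.7,0.1,-0.02,-0.02],
    [0.8,0.17,0.7,0.1,-0.02,-0.02],
    [0.8,0.18,0.7,0.1,-0.02,-0.02],
    [0.8,0.19,0.7,0.1,-0.02,-0.02],
    [0,0,0,0,0,0],
    [0,0,0,0,0,0]
  ]
}}

```text
time_s: 5.17
ee_pos: [0.5178, -0.3211, 0.1578]
orientation: [[0.003, 0.986, -0.167], [-0.002, -0.167, -0.986], [-1.0, 0.004, 0.001]]
contact_force: [0.4, -0.1, 0.9]
grip_width: 0.0858
```

```bash
python3 -c "
from h import *
stat();plan([.515,-.320,.090],-9.8,6)"
```

```text
t 5.17 p [ 0.5178 -0.3211  0.1578] yaw -9.6 tilt [-1.      0.0035  0.0013] F [ 0.4 -0.1  0.9] w 0.0858
[[0.57,-0.03,-0.01,0.01,0.0,-0.01],[0.57,-0.03,-0.01,0.01,0.0,-0.01],[0.57,-0.03,-0.01,0.01,0.0,-0.01],[0.57,-0.03,-0.01,0.01,0.0,-0.01],[0.57,-0.02,-0.01,0.01,0.0,-0.01],[0.57,-0.02,-0.0,0.01,0.0,-0.01]]
```

{"op": "play_rows", "data": {
  "moves": [
    [0.57,-0.03,-0.01,0.02,0,-0.01],
    [0.57,-0.03,-0.01,0.02,0,-0.01],
    [0.57,-0.03,-0.01,0,0,-0.01],
    [0.57,-0.03,-0.01,0,0,-0.01],
    [0.57,-0.03,0,0,0,0],
    [0.4,-0.03,0,0,0,0],
    [0.15,0,0,0,0,0],
    [0,0,0,0,0,0]
  ]
}}

```text
time_s: 5.83
ee_pos: [0.5147, -0.3165, 0.0835]
orientation: [[0.001, 0.986, -0.166], [-0.001, -0.166, -0.986], [-1.0, 0.001, 0.001]]
contact_force: [0.3, 0.2, -0.8]
grip_width: 0.0856
```

```bash
python3 -c "
from h import *
stat();plan([.515,-.320,.090],-9.8,1)
cv2.imwrite('pics/w3.png',cams.read_camera('wrist')[:,:,::-1])"
```

```text
t 5.83 p [ 0.5147 -0.3165  0.0835] yaw -9.57 tilt [-1.e+00  7.e-04  8.e-04] F [ 0.3  0.2 -0.8] w 0.0856
[[-0.32,0.04,0.17,0.05,0.01,-0.01]]
```

View pics/w3.png

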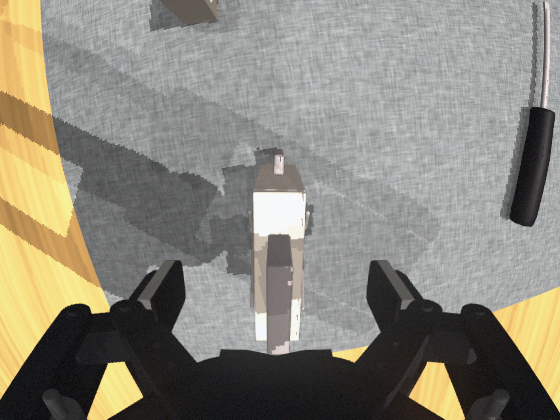

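{"op": "play_rows", "data": {
  "moves": [
    [-0.3,0.04,0.17,0.05,0,0],
    [0,0,0,0,0,0]
  ]
}}

```text
time_s: 6.05
ee_pos: [0.5154, -0.3205, 0.091]
orientation: [[0.002, 0.985, -0.171], [-0.002, -0.171, -0.985], [-1.0, 0.002, 0.001]]
contact_force: [0.3, 0.1, 0.5]
grip_width: 0.0853
```

```bash
python3 -c "
from h import *
stat();plan([.515,-.320,.090],-9.8,1)"
```

```text
t 6.05 p [ 0.5154 -0.3205  0.091 ] yaw -9.83 tilt [-1.      0.0019  0.0015] F [0.3 0.1 0.5] w 0.0853
[[0.05,-0.02,-0.02,-0.01,0.02,-0.02]]
```

{"op": "play_rows", "data": {
  "moves": [
    [0,0,0,0,0,0],
    [0,0,0,0,0,0],
    [0,0,0,0,0,0],
    [0,0,0,0,0,0],
    [0,0,0,0,0,0],
    [0,0,0,0,0,0],
    [0,0,0,0,0,0],
    [0,0,0,0,0,0]
  ],
  "fingers": 0,
  "squeeze": 70
}}

```text
time_s: 6.72
ee_pos: [0.5168, -0.3223, 0.095]
orientation: [[0.007, 0.985, -0.172], [-0.006, -0.172, -0.985], [-1.0, 0.007, 0.005]]
contact_force: [0.3, 1.0, -0.0]
grip_width: 0.0086
```

{"op": "play_rows", "data": {
  "moves": [
    [0,0,0,0,0,0],
    [0,0,0,0,0,0],
    [0,0,0,0,0,0]
  ]
}}

```text
time_s: 6.97
ee_pos: [0.5168, -0.3223, 0.095]
orientation: [[0.007, 0.985, -0.172], [-0.006, -0.171, -0.985], [-1.0, 0.008, 0.005]]
contact_force: [-0.9, -0.8, 0.4]
grip_width: 0.0087
```

```bash
python3 -c "
from h import *
stat()
cv2.imwrite('pics/w4.png',cams.read_camera('wrist')[:,:,::-1])"
```

```text
t 6.97 p [ 0.5168 -0.3223  0.095 ] yaw -9.87 tilt [-1.      0.0075  0.0048] F [-0.9 -0.8  0.4] w 0.0087
```

View pics/w4.png

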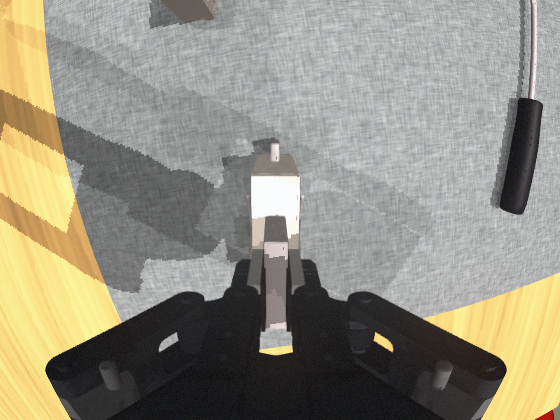

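{"op": "play_rows", "data": {
  "moves": [
    [-0.3,0,0,0,0,0],
    [-0.6,0,0,0,0,0],
    [-0.8,0,0,0,0,0],
    [-0.8,0,0,0,0,0],
    [-0.8,0,0,0,0,0],
    [-0.8,0,0,0,0,0],
    [-0.8,0,0,0,0,0],
    [-0.6,0,0,0,0,0],
    [-0.3,0,0,0,0,0],
    [0,0,0,0,0,0]
  ]
}}

```text
time_s: 7.85
ee_pos: [0.5144, -0.3195, 0.2165]
orientation: [[0.0, 0.985, -0.171], [0.0, -0.171, -0.985], [-1.0, -0.0, -0.0]]
contact_force: [0.2, -0.6, -2.5]
grip_width: 0.0082
```

```bash
python3 -c "
from h import *
s=stat()
import pickle;pickle.dump(s,open('w5.pkl','wb'))
cv2.imwrite('pics/w5.png',cams.read_camera('wrist')[:,:,::-1])
crop('pics/w5.png','pics/w5a.png',225,130,110,120,5)
plan([.565,.17,.232],16.3,25)"
```

```text
t 7.85 p [ 0.5144 -0.3195  0.2165] yaw -9.85 tilt [-1.e+00 -0.e+00 -5.e-04] F [ 0.2 -0.6 -2.5] w 0.0082
[[-0.03,-0.07,-0.98,-0.21,-0.0,0.0],[-0.03,-0.05,-0.98,-0.21,-0.0,0.0],[-0.03,-0.03,-0.98,-0.21,-0.0,0.0],[-0.03,-0.01,-0.98,-0.21,-0.0,0.0],[-0.03,0.0,-0.98,-0.21,-0.0,0.0],[-0.03,0.02,-0.98,-0.21,-0.0,0.0],[-0.03,0.04,-0.98,-0.21,-0.0,0.0],[-0.03,0.06,-0.98,-0.21,-0.0,0.0],[-0.03,0.08,-0.98,-0.21,-0.0,0.0],[-0.03,0.09,-0.98,-0.21,-0.0,0.0],[-0.03,0.11,-0.98,-0.21,-0.0,0.0],[-0.03,0.13,-0.98,-0.21,-0.0,0.0]]
[[-0.03,0.15,-0.97,-0.21,-0.0,0.0],[-0.03,0.17,-0.97,-0.21,-0.0,0.0],[-0.03,0.18,-0.97,-0.21,-0.0,0.0],[-0.03,0.2,-0.96,-0.21,-0.0,0.0],[-0.03,0.22,-0.96,-0.21,-0.0,0.0],[-0.03,0.24,-0.96,-0.21,-0.0,0.0],[-0.03,0.25,-0.95,-0.21,-0.0,0.0],[-0.03,0.27,-0.95,-0.21,-0.0,0.0],[-0.03,0.29,-0.94,-0.21,-0.0,0.0],[-0.03,0.3,-0.94,-0.21,-0.0,0.0],[-0.03,0.32,-0.93,-0.21,-0.0,0.0],[-0.03,0.34,-0.92,-0.21,-0.0,0.0]]
[[-0.03,0.36,-0.92,-0.21,-0.0,0.0]]
```

View pics/w5a.png

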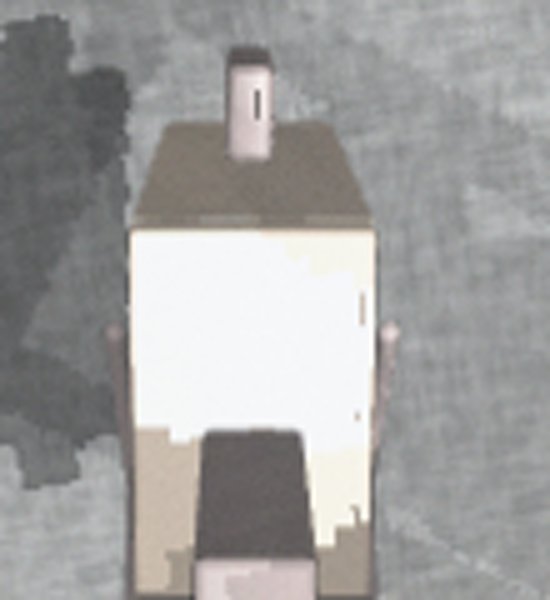

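```bash
cat > fitp.py <<'E'
from h import *
import pickle
from scipy.optimize import least_squares
i=cams.camera_info('wrist');K=i['camera_matrix'];M=np.array(i['mount'])
f=lambda u,v:((u+.5)/5-.5+225,(v+.5)/5-.5+130)
L=[(-12,42,84,130,229),(12,42,84,375,229),(-5,22,118,196,562),(5,22,118,314,560),(-5,22,84,203,432),(5,22,84,301,432),(-3,42,42,230,158),(3,42,42,271,158),(-12,42,0,172,123),(12,42,0,332,123)]
L=np.array(L,float);obj=L[:,:3]/1000;px=np.array([f(*a) for a in L[:,3:]])
A=np.array([[0,0,-1],[1,0,0],[0,-1,0]],float) # tool<-plate nominal: plate x->tool y, y->-tool z, z->-tool x
def pr(q):
    P=(Ro.from_rotvec(q[3:]).as_matrix()@A@obj.T).T+q[:3]
    c=(P-M[:3,3])@M[:3,:3];rho=np.linalg.norm(c[:,:2],axis=1);th=np.arctan2(rho,c[:,2])
    return K[:2,2]+K[0,0]*(th/rho)[:,None]*c[:,:2]
r=least_squares(lambda q:np.r_[(pr(q)-px).ravel()/.5,(q[0]-.095)/.003],[.095,0,-.002,0,0,0],loss='soft_l1',x_scale=[.01]*3+[.02]*3)
print(r.x.round(4),np.degrees(r.x[3:]).round(2));print((pr(r.x)-px).round(2).tolist())
r=least_squares(lambda q:np.r_[(pr(np.r_[q[:3],0,0,0])-px).ravel()/.5,(q[0]-.095)/.003],[.095,0,-.002],loss='soft_l1');print(r.x);print((pr(np.r_[r.x,0,0,0])-px).round(2).tolist())
E
python3 fitp.py
```

```text
[ 0.0961 -0.0005 -0.001  -0.0008  0.0043 -0.0032] [-0.05  0.24 -0.18]
[[-0.51, 0.32], [0.46, 0.24], [-1.1, -0.22], [0.5, 0.13], [-0.15, -0.65], [0.42, -0.69], [-0.6, 1.26], [1.11, 1.24], [-0.51, -0.28], [0.25, -0.33]]
[ 0.09498319 -0.00030555 -0.00090726]
[[-0.68, 0.09], [0.59, 0.08], [-1.55, -0.26], [0.25, 0.14], [-0.28, -0.57], [0.42, -0.57], [-0.42, 1.32], [1.33, 1.32], [-0.21, -0.03], [0.67, -0.04]]
```

{"op": "play_rows", "data": {
  "moves": [
    [-0.08,-0.07,-0.6,-0.21,0,0],
    [-0.08,-0.05,-0.9,-0.21,0,0],
    [-0.08,-0.03,-0.98,-0.21,0,0],
    [-0.08,0,-0.98,-0.21,0,0],
    [-0.08,0,-0.98,-0.21,0,0],
    [-0.08,0.02,-0.98,-0.21,0,0],
    [-0.08,0.04,-0.98,-0.21,0,0],
    [-0.08,0.06,-0.98,-0.21,0,0],
    [-0.08,0.08,-0.98,-0.21,0,0],
    [-0.08,0.09,-0.98,-0.21,0,0],
    [-0.08,0.1,-0.98,-0.21,0,0],
    [-0.08,0.13,-0.98,-0.21,0,0]
  ]
}}

```text
time_s: 8.9
ee_pos: [0.5267, -0.0669, 0.2234]
orientation: [[-0.025, 0.997, 0.072], [0.019, 0.073, -0.997], [-0.999, -0.024, -0.021]]
contact_force: [0.1, 0.1, -1.7]
grip_width: 0.0085
```

```bash
python3 -c "
from h import *
s=stat()
plan([.565,.18,.235],16.3,14)"
```

```text
t 8.9 p [ 0.5267 -0.0669  0.2234] yaw 4.19 tilt [-0.9995 -0.0239 -0.0213] F [ 0.1  0.1 -1.7] w 0.0085
[[-0.03,0.2,-0.87,-0.17,-0.02,0.02],[-0.03,0.21,-0.87,-0.17,-0.02,0.02],[-0.03,0.23,-0.86,-0.17,-0.02,0.02],[-0.03,0.24,-0.86,-0.17,-0.02,0.02],[-0.03,0.25,-0.86,-0.17,-0.02,0.02],[-0.03,0.27,-0.85,-0.17,-0.02,0.02],[-0.03,0.28,-0.85,-0.17,-0.02,0.02],[-0.04,0.29,-0.84,-0.17,-0.02,0.02],[-0.04,0.3,-0.84,-0.17,-0.02,0.02],[-0.04,0.32,-0.83,-0.17,-0.02,0.02],[-0.04,0.33,-0.83,-0.17,-0.02,0.02],[-0.04,0.34,-0.82,-0.17,-0.02,0.02]]
[[-0.04,0.35,-0.82,-0.17,-0.02,0.02],[-0.04,0.37,-0.81,-0.17,-0.02,0.02]]
```

{"op": "play_rows", "data": {
  "moves": [
    [-0.05,0.2,-0.87,-0.18,-0.02,0.02],
    [-0.05,0.21,-0.87,-0.18,-0.02,0.02],
    [-0.05,0.23,-0.86,-0.18,-0.02,0.02],
    [-0.05,0.24,-0.86,-0.18,-0.02,0.02],
    [-0.05,0.25,-0.86,-0.18,-0.02,0.02],
    [-0.05,0.27,-0.85,-0.18,-0.02,0.02],
    [-0.05,0.28,-0.85,-0.18,-0.02,0.02],
    [-0.05,0.29,-0.84,-0.18,-0.02,0.02],
    [-0.05,0.3,-0.84,-0.18,-0.02,0.02],
    [-0.05,0.32,-0.7,-0.18,-0.02,0.02],
    [-0.05,0.25,-0.4,-0.1,0,0],
    [0,0,0,0,0,0]
  ]
}}

```text
time_s: 9.9
ee_pos: [0.5373, 0.1497, 0.2252]
orientation: [[-0.033, 0.96, 0.277], [0.015, 0.278, -0.961], [-0.999, -0.028, -0.023]]
contact_force: [-0.3, 0.2, -2.6]
grip_width: 0.0084
```

```bash
cat >> h.py <<'E'
Q=np.array([.5671,.1874,16.35]); OFFZ=-.0012; OFFY=0.
def tgt(h,q=None):
    # TCP target for plate origin z=h
    q=Q if q is None else q
    R=down(q[2]);return np.r_[q[:2],h+.095]-R[:,2]*OFFZ-R[:,1]*OFFY
E
python3 -c "
from h import *
s=stat();print(tgt(.125))
plan(tgt(.125),Q[2],3)"
```

```text
t 9.9 p [0.5373 0.1497 0.2252] yaw 16.14 tilt [-0.9993 -0.0277 -0.0232] F [-0.3  0.2 -2.6] w 0.0084
[0.56743781 0.18624853 0.22      ]
[[0.08,0.65,-0.44,-0.02,-0.09,0.11],[0.08,0.65,-0.44,-0.02,-0.09,0.11],[0.08,0.65,-0.44,-0.02,-0.09,0.11]]
```

{"op": "play_rows", "data": {
  "moves": [
    [0.06,0.5,-0.3,-0.01,-0.09,0.1],
    [0.06,0.6,-0.4,-0.01,-0.09,0.11],
    [0.06,0.5,-0.35,0,-0.09,0.11],
    [0,0.2,-0.1,0,0,0],
    [0,0,0,0,0,0],
    [0,0,0,0,0,0]
  ]
}}

```text
time_s: 10.4
ee_pos: [0.5668, 0.1848, 0.2185]
orientation: [[-0.0, 0.96, 0.28], [-0.004, 0.28, -0.96], [-1.0, -0.001, 0.003]]
contact_force: [0.2, 0.1, -2.7]
grip_width: 0.0088
```

```bash
python3 -c "
from h import *
s=stat()
plan(tgt(.115),Q[2],2)"
```

```text
t 10.4 p [0.5668 0.1848 0.2185] yaw 16.23 tilt [-1.     -0.0014  0.0033] F [ 0.2  0.1 -2.7] w 0.0088
[[0.21,0.03,-0.03,-0.01,0.02,0.01],[0.21,0.03,-0.03,-0.01,0.02,0.01]]
```

{"op": "play_rows", "data": {
  "moves": [
    [0.4,0.03,-0.03,-0.01,0.02,0.01],
    [0.4,0.03,-0.03,-0.01,0.02,0.01],
    [0.2,0,0,0,0,0],
    [0,0,0,0,0,0]
  ]
}}

```text
time_s: 10.73
ee_pos: [0.5678, 0.1845, 0.1962]
orientation: [[-0.001, 0.96, 0.279], [-0.0, 0.279, -0.96], [-1.0, -0.001, 0.0]]
contact_force: [0.3, 0.9, -2.8]
grip_width: 0.0086
```

```bash
python3 -c "
from h import *
s=stat()
import pickle;pickle.dump(s,open('w6.pkl','wb'))
cv2.imwrite('pics/w6.png',cams.read_camera('wrist')[:,:,::-1])
cv2.imwrite('pics/s6.png',cams.read_camera('scene')[:,:,::-1])
crop('pics/w6.png','pics/w6a.png',205,60,140,140,4)
crop('pics/s6.png','pics/s6a.png',320,110,110,110,5)
plan(tgt(.1),Q[2],2)"
```

```text
t 10.73 p [0.5678 0.1845 0.1962] yaw 16.19 tilt [-1.e+00 -6.e-04  2.e-04] F [ 0.3  0.9 -2.8] w 0.0086
[[0.05,-0.01,-0.04,-0.02,0.0,-0.0],[0.05,-0.01,-0.04,-0.02,0.0,-0.0]]
```

View pics/w6a.png

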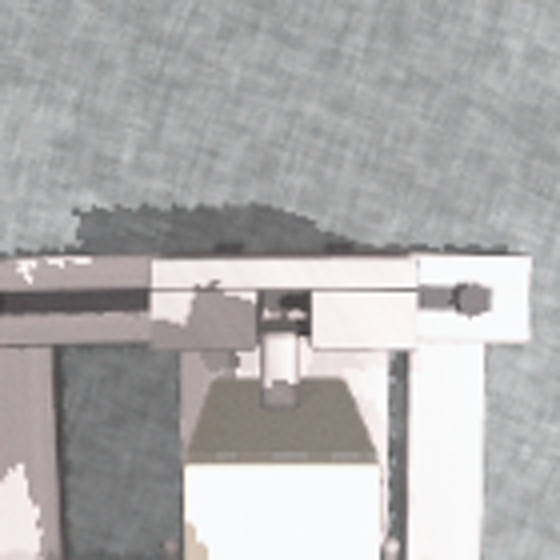

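View pics/s6a.png

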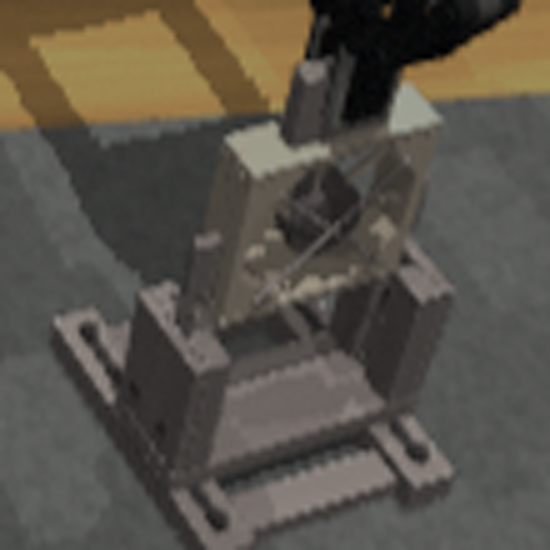

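```bash
python3 - <<'E'
from h import *
import pickle
s=pickle.load(open('w6.pkl','rb'));R=s['orientation'];p=s['ee_pos']
def show(o,c,a): 
    ca,sa=np.cos(np.radians(a)),np.sin(np.radians(a));P=[[c[0]+ca*x-sa*y,c[1]+sa*x+ca*y,c[2]+z] for x,y,z in np.array(o)/1000]
    u=wproj(s,np.array(P));return (((u-[205,60])+.5)*4-.5).round(0).tolist()
po=p+R@np.array([.095,0,OFFZ]);print(po)
print('ear: top54,bot54,top42',show([(0,54,42),(0,54,10),(0,42,42)],po,16.19))
print('hous',show([(-12,42,84),(12,42,84),(-12,42,0),(12,42,0)],po,16.19))
print('slot',show([(-5,56,96),(5,56,96),(-25,62,96),(25,62,96),(-5,44.5,96),(5,44.5,96)],[.5671,.1874,0],16.35))
E
```

```text
[0.56745021 0.18564946 0.10124286]
ear: top54,bot54,top42 [[284.0, 331.0], [284.0, 315.0], [284.0, 410.0]]
hous [[183.0, 462.0], [385.0, 462.0], [219.0, 377.0], [350.0, 377.0]]
slot [[257.0, 289.0], [311.0, 289.0], [149.0, 258.0], [420.0, 258.0], [258.0, 351.0], [311.0, 350.0]]
```

```bash
sed -i 's/OFFY=0\./OFFY=-.0005/' h.py; python3 -c "
from h import *
s=stat();plan(tgt(.091),Q[2],3)"
```

```text
t 10.83 p [0.5681 0.1847 0.1972] yaw 16.2 tilt [-1.e+00  6.e-04  4.e-04] F [ 0.4 -0.4 -2.7] w 0.0085
[[0.19,0.0,-0.03,-0.01,0.0,-0.0],[0.19,0.0,-0.03,-0.01,0.0,-0.0],[0.19,0.0,-0.03,-0.01,0.0,-0.0]]
```

{"op": "play_rows", "data": {
  "moves": [
    [0.19,0,-0.03,-0.01,0,0],
    [0.19,0,-0.03,-0.01,0,0],
    [0.15,0,-0.03,-0.01,0,0],
    [0,0,0,0,0,0]
  ]
}}

```text
time_s: 11.17
ee_pos: [0.5679, 0.1862, 0.1868]
orientation: [[0.003, 0.96, 0.281], [0.0, 0.281, -0.96], [-1.0, 0.003, 0.0]]
contact_force: [-0.4, -0.1, -2.7]
grip_width: 0.0086
```

```bash
python3 -c "
from h import *
s=stat();plan(tgt(.082),Q[2],4)"
```

```text
t 11.17 p [0.5679 0.1862 0.1868] yaw 16.32 tilt [-1.0e+00  2.7e-03  5.0e-04] F [-0.4 -0.1 -2.7] w 0.0086
[[0.12,0.0,-0.0,-0.0,0.0,-0.01],[0.12,0.0,-0.0,-0.0,0.0,-0.01],[0.12,0.0,-0.0,-0.0,0.0,-0.01],[0.12,0.0,-0.0,-0.0,0.0,-0.01]]
```

Aligned to under 1 mm. I'll feel down through the slot mouths in small steps.

{"op": "play_rows", "data": {
  "moves": [
    [0.1,0,0,0,0,-0.01],
    [0.1,0,0,0,0,-0.01],
    [0.1,0,0,0,0,-0.01],
    [0.1,0,0,0,0,0]
  ]
}}

```text
time_s: 11.5
ee_pos: [0.5683, 0.1865, 0.1789]
orientation: [[0.002, 0.96, 0.281], [-0.0, 0.281, -0.96], [-1.0, 0.001, 0.001]]
contact_force: [-0.1, -1.1, -2.2]
grip_width: 0.0086
```

```bash
python3 -c "
from h import *
s=stat();plan(tgt(.076),Q[2],4)"
```

```text
t 11.5 p [0.5683 0.1865 0.1789] yaw 16.34 tilt [-1.0e+00  1.5e-03  6.0e-04] F [-0.1 -1.1 -2.2] w 0.0086
[[0.1,-0.0,-0.0,-0.0,0.0,-0.0],[0.1,-0.0,-0.0,-0.0,0.0,-0.0],[0.1,-0.0,-0.0,-0.0,0.0,-0.0],[0.1,-0.0,-0.0,-0.0,0.0,-0.0]]
```

{"op": "play_rows", "data": {
  "moves": [
    [0.12,0,0,0,0,0],
    [0.12,0,0,0,0,0],
    [0.12,0,0,0,0,0],
    [0.12,0,0,0,0,0]
  ]
}}

```text
time_s: 11.83
ee_pos: [0.5683, 0.1865, 0.1685]
orientation: [[0.001, 0.96, 0.281], [-0.0, 0.281, -0.96], [-1.0, 0.001, 0.001]]
contact_force: [-1.6, -0.3, -0.2]
grip_width: 0.0086
```

```bash
python3 -c "
from h import *
s=stat();plan(tgt(.065),Q[2],4)"
```

```text
t 11.83 p [0.5683 0.1865 0.1685] yaw 16.34 tilt [-1.0e+00  1.3e-03  6.0e-04] F [-1.6 -0.3 -0.2] w 0.0086
[[0.11,-0.0,-0.0,-0.0,0.0,-0.0],[0.11,-0.0,-0.0,-0.0,0.0,-0.0],[0.11,-0.0,-0.0,-0.0,0.0,-0.0],[0.11,-0.0,-0.0,-0.0,0.0,-0.0]]
```

{"op": "play_rows", "data": {
  "moves": [
    [0.12,0,0,0,0,0],
    [0.12,0,0,0,0,0],
    [0.12,0,0,0,0,0],
    [0.12,0,0,0,0,0]
  ]
}}

```text
time_s: 12.17
ee_pos: [0.5671, 0.1862, 0.1612]
orientation: [[0.0, 0.959, 0.282], [-0.001, 0.282, -0.959], [-1.0, 0.0, 0.001]]
contact_force: [-3.0, -1.4, 8.5]
grip_width: 0.0089
```

{"op": "play_rows", "data": {
  "moves": [
    [0.12,0,0,0,0,0],
    [0.12,0,0,0,0,0],
    [0.12,0,0,0,0,0],
    [0.12,0,0,0,0,0]
  ]
}}

```text
time_s: 12.5
ee_pos: [0.5668, 0.186, 0.1558]
orientation: [[0.003, 0.959, 0.282], [-0.001, 0.282, -0.959], [-1.0, 0.003, 0.002]]
contact_force: [-4.5, -0.3, 3.2]
grip_width: 0.0086
```

```bash
python3 -c "
from h import *
s=stat();plan(tgt(.045),Q[2],4)"
```

```text
t 12.5 p [0.5668 0.186  0.1558] yaw 16.4 tilt [-1.      0.0027  0.0016] F [-4.5 -0.3  3.2] w 0.0086
[[0.2,0.01,-0.0,0.0,0.0,-0.01],[0.2,0.01,-0.0,0.0,0.0,-0.01],[0.2,0.01,-0.0,0.0,0.0,-0.01],[0.2,0.01,-0.0,0.0,0.0,-0.01]]
```

{"op": "play_rows", "data": {
  "moves": [
    [0.15,0,0,0,0,0],
    [0.15,0.02,0,0,0,0],
    [0.15,0,0,0,0,0],
    [0.15,0.02,0,0,0,0]
  ]
}}

```text
time_s: 12.83
ee_pos: [0.5669, 0.186, 0.1433]
orientation: [[0.002, 0.959, 0.282], [-0.001, 0.282, -0.959], [-1.0, 0.001, 0.002]]
contact_force: [-3.7, -1.1, 3.7]
grip_width: 0.0087
```

{"op": "play_rows", "data": {
  "moves": [
    [0.15,0,0,0,0,0],
    [0.15,0.02,0,0,0,0],
    [0.15,0,0,0,0,0],
    [0.15,0,0,0,0,0]
  ]
}}

```text
time_s: 13.17
ee_pos: [0.5669, 0.186, 0.1294]
orientation: [[0.0, 0.959, 0.283], [-0.002, 0.283, -0.959], [-1.0, -0.0, 0.002]]
contact_force: [-4.6, -0.7, 3.7]
grip_width: 0.0085
```

```bash
python3 -c "
from h import *
s=stat();plan(tgt(.03),Q[2],4)
cv2.imwrite('pics/w7.png',cams.read_camera('wrist')[:,:,::-1])"
```

```text
t 13.17 p [0.5669 0.186  0.1294] yaw 16.41 tilt [-1.0e+00 -3.0e-04  1.7e-03] F [-4.6 -0.7  3.7] w 0.0085
[[0.05,0.01,-0.0,0.0,0.0,0.0],[0.05,0.01,-0.0,0.0,0.0,0.0],[0.05,0.01,-0.0,0.0,0.0,0.0],[0.05,0.01,-0.0,0.0,0.0,0.0]]
```

View pics/w7.png

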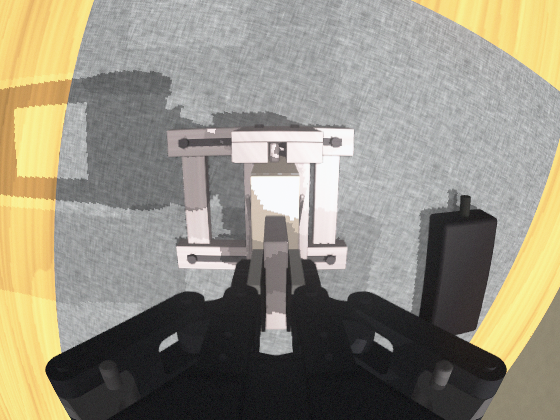

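{"op": "play_rows", "data": {
  "moves": [
    [0.06,0,0,0,0,0],
    [0.06,0,0,0,0,0]
  ]
}}

```text
time_s: 13.38
ee_pos: [0.5674, 0.1864, 0.125]
orientation: [[0.001, 0.959, 0.282], [-0.001, 0.282, -0.959], [-1.0, 0.001, 0.001]]
contact_force: [-4.5, -0.0, 13.2]
grip_width: 0.0085
```

{"op": "play_rows", "data": {
  "moves": [
    [0.05,0,0,0,0,0],
    [0.05,0,0,0,0,0]
  ]
}}

```text
time_s: 13.55
ee_pos: [0.5678, 0.1866, 0.1251]
orientation: [[0.002, 0.959, 0.282], [-0.001, 0.282, -0.959], [-1.0, 0.002, 0.001]]
contact_force: [-5.0, -1.6, 6.5]
grip_width: 0.0088
```

{"op": "play_rows", "data": {
  "moves": [
    [0.1,0,0,0,0,0],
    [0.1,0,0,0,0,0]
  ]
}}

```text
time_s: 13.72
ee_pos: [0.5679, 0.1867, 0.1251]
orientation: [[0.004, 0.959, 0.282], [-0.001, 0.282, -0.959], [-1.0, 0.004, 0.002]]
contact_force: [-6.6, -1.8, 9.6]
grip_width: 0.0089
```

{"op": "play_rows", "data": {
  "moves": [
    [0.12,0,0,0,0,0],
    [0.12,0,0,0,0,0]
  ]
}}

```text
time_s: 13.88
ee_pos: [0.5678, 0.1866, 0.125]
orientation: [[0.006, 0.959, 0.282], [-0.001, 0.282, -0.959], [-1.0, 0.005, 0.002]]
contact_force: [-6.8, -1.2, 11.4]
grip_width: 0.0087
```

```bash
python3 -c "
from h import *
s=stat()
import pickle;pickle.dump(s,open('w8.pkl','wb'))
cv2.imwrite('pics/w8.png',cams.read_camera('wrist')[:,:,::-1])
cv2.imwrite('pics/s8.png',cams.read_camera('scene')[:,:,::-1])
crop('pics/w8.png','pics/w8a.png',215,110,120,110,5)
crop('pics/s8.png','pics/s8a.png',320,110,110,110,5);stat()"
```

```text
t 13.88 p [0.5678 0.1866 0.125 ] yaw 16.37 tilt [-1.      0.0052  0.0022] F [-6.8 -1.2 11.4] w 0.0087
t 13.98 p [0.5679 0.1867 0.1251] yaw 16.37 tilt [-1.      0.0053  0.0022] F [-7.4 -2.1 10.8] w 0.0085
```

View pics/w8a.png

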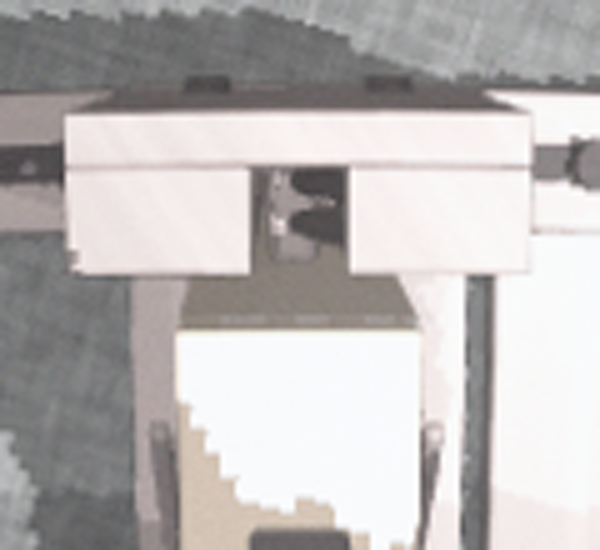

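View pics/s8a.png

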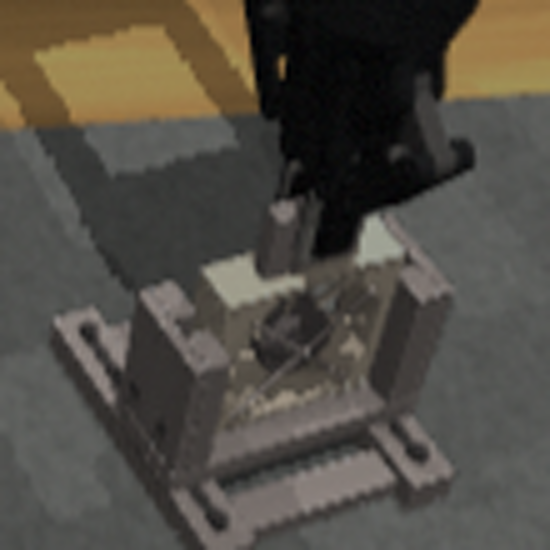

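{"op": "play_rows", "data": {
  "moves": [
    [0.2,0,0,0,0,0],
    [0.25,0,0,0,0,0]
  ]
}}

```text
time_s: 14.15
ee_pos: [0.5683, 0.1868, 0.125]
orientation: [[0.01, 0.959, 0.282], [-0.0, 0.282, -0.959], [-1.0, 0.01, 0.003]]
contact_force: [-10.9, -3.3, 23.4]
grip_width: 0.0086
```

{"op": "play_rows", "data": {
  "moves": [
    [0.3,0,0,0,0,0],
    [0.4,0,0,0,0,0]
  ]
}}

```text
time_s: 14.32
ee_pos: [0.5689, 0.1869, 0.125]
orientation: [[0.017, 0.959, 0.282], [0.001, 0.282, -0.959], [-1.0, 0.016, 0.004]]
contact_force: [-15.4, -4.6, 36.4]
grip_width: 0.0083
```

{"op": "play_rows", "data": {
  "moves": [
    [-0.02,-0.04,0,0,0,-0.15],
    [0,0,0,0,0,-0.05]
  ]
}}

```text
time_s: 14.48
ee_pos: [0.5669, 0.1865, 0.1263]
orientation: [[-0.001, 0.959, 0.282], [-0.005, 0.282, -0.959], [-1.0, -0.002, 0.004]]
contact_force: [-1.6, -0.7, -3.4]
grip_width: 0.0087
```

{"op": "play_rows", "data": {
  "moves": [
    [0,0,0,0,0,0],
    [0,0,0,0,0,0],
    [0,0,0,0,0,0],
    [0,0,0,0,0,0],
    [0,0,0,0,0,0],
    [0,0,0,0,0,0],
    [0,0,0,0,0,0],
    [0,0,0,0,0,0]
  ],
  "fingers": 1
}}

```text
time_s: 15.15
ee_pos: [0.572, 0.1877, 0.1251]
orientation: [[0.01, 0.96, 0.281], [-0.001, 0.281, -0.96], [-1.0, 0.009, 0.004]]
contact_force: [-0.3, 0.2, 0.3]
grip_width: 0.0853
```

```bash
python3 -c "
from h import *
s=stat()
cv2.imwrite('pics/w9.png',cams.read_camera('wrist')[:,:,::-1])"
```

```text
t 15.15 p [0.572  0.1877 0.1251] yaw 16.32 tilt [-1.      0.009   0.0039] F [-0.3  0.2  0.3] w 0.0853
```

View pics/w9.png

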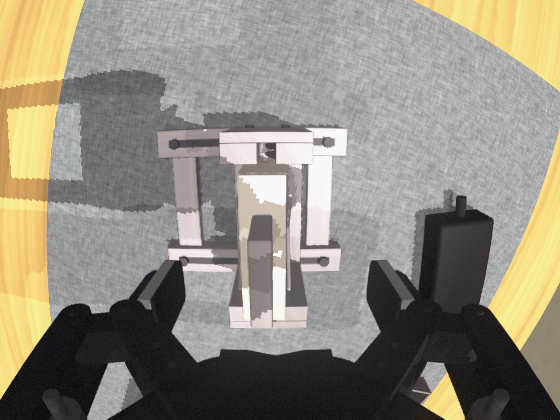

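{"op": "play_rows", "data": {
  "moves": [
    [-0.3,0,0,0,0,-0.05],
    [-0.6,0,0,0,0,-0.05],
    [-0.9,0,0,0,0,0],
    [-0.9,0,0,0,0,0],
    [-0.9,0,0,0,0,0],
    [-0.9,0,0,0,0,0],
    [-0.6,0,0,0,0,0],
    [-0.2,0,0,0,0,0],
    [0,0,0,0,0,0],
    [0,0,0,0,0,0]
  ]
}}

```text
time_s: 16.03
ee_pos: [0.5715, 0.188, 0.2383]
orientation: [[-0.0, 0.96, 0.281], [-0.004, 0.281, -0.96], [-1.0, -0.001, 0.004]]
contact_force: [0.5, -0.4, 0.6]
grip_width: 0.085
```

```bash
python3 - <<'E'
from h import *
import pickle
s=stat();pickle.dump(s,open('w10.pkl','wb'))
for n,c in [('wrist',(200,90,150,150)),('scene',(320,120,110,100)),('top',(150,195,100,95))]:
    cv2.imwrite(f'pics/{n}10.png',cams.read_camera(n)[:,:,::-1]);crop(f'pics/{n}10.png',f'pics/{n}10a.png',*c,4 if n=='wrist' else 6)
E
```

```text
t 16.03 p [0.5715 0.188  0.2383] yaw 16.32 tilt [-1.     -0.0013  0.0038] F [ 0.5 -0.4  0.6] w 0.085
```

View pics/wrist10a.png

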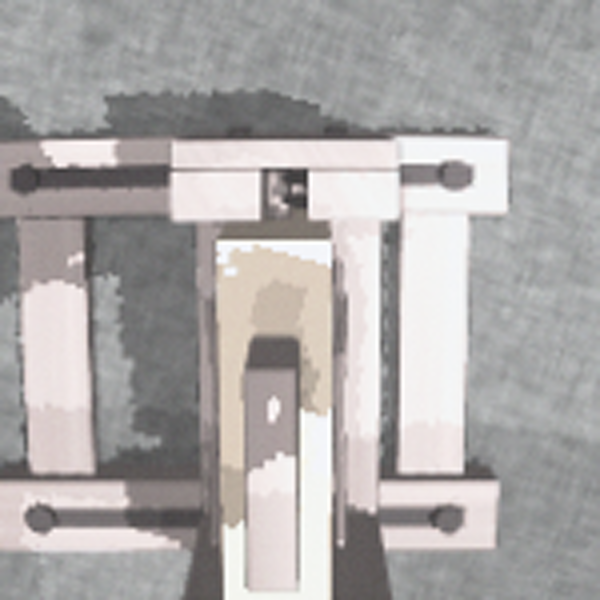

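View pics/scene10a.png

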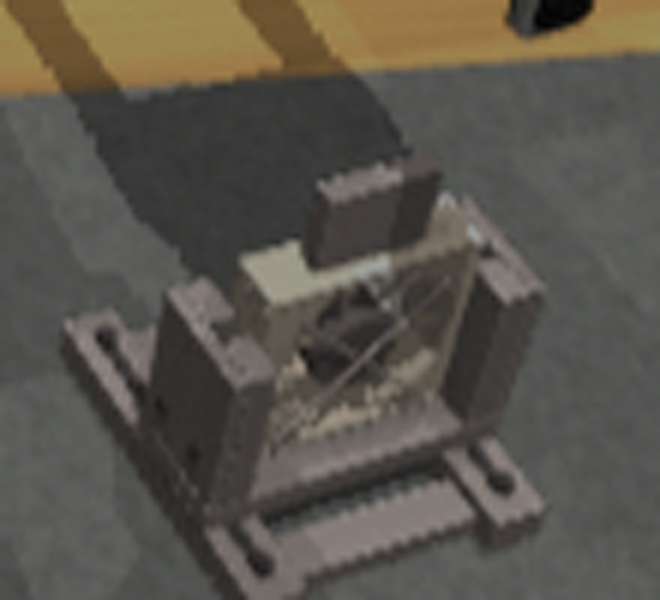

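```bash
python3 - <<'E'
from h import *
import pickle
s=pickle.load(open('w10.pkl','rb'))
def W(o,c,a):
    ca,sa=np.cos(np.radians(a)),np.sin(np.radians(a));return np.array([[c[0]+ca*x-sa*y,c[1]+sa*x+ca*y,c[2]+z] for x,y,z in np.array(o)/1000])
for h in (.030,.034):
    o=[(-5,-22,118),(5,-22,118),(-5,22,118),(5,22,118),(-12,42,84),(12,42,84),(12,-42,84)]
    P=W(o,[.5671,.1874,h],16.35)
    print(h,'wrist',((wproj(s,P)-[200,90]+.5)*4-.5).round(0).tolist())
    print('scene',((proj('scene',P)-[320,120]+.5)*6-.5).round(0).tolist())
post=W([(-25,62,96),(25,62,96),(25,-62,96),(25,-44.5,96)],[.5671,.1874,0],16.35)
print('post scene',((proj('scene',post)-[320,120]+.5)*6-.5).round(0).tolist(),'wrist',((wproj(s,post)-[200,90]+.5)*4-.5).round(0).tolist())
E
```

```text
0.03 wrist [[256.0, 596.0], [308.0, 596.0], [253.0, 370.0], [308.0, 370.0], [225.0, 241.0], [342.0, 240.0], [340.0, 622.0]]
scene [[320.0, 188.0], [336.0, 207.0], [434.0, 153.0], [450.0, 172.0], [453.0, 199.0], [490.0, 244.0], [277.0, 310.0]]
0.034 wrist [[255.0, 603.0], [308.0, 603.0], [252.0, 375.0], [308.0, 375.0], [224.0, 243.0], [343.0, 242.0], [340.0, 629.0]]
scene [[322.0, 179.0], [338.0, 198.0], [437.0, 145.0], [453.0, 164.0], [455.0, 190.0], [493.0, 235.0], [278.0, 302.0]]
post scene [[471.0, 197.0], [548.0, 290.0], [235.0, 390.0], [281.0, 375.0]] wrist [[169.0, 141.0], [400.0, 140.0], [391.0, 668.0], [393.0, 601.0]]
```

```bash
python3 -c "
from h import *
from station import workorder
stat();print(workorder.job_done())"
```

```text
t 16.18 p [0.5709 0.1879 0.2369] yaw 16.32 tilt [-1.     -0.0039  0.0037] F [ 0.3 -0.4 -0. ] w 0.0855
the job is handed in; nothing more can be done
None
```

The fan plate is home in the bracket and released, and the job was handed in at about 16 s of the 58 s allowed. No verdict was reported, so this rests on my own checks.

- **What I did:** I took the plate by its tab, fed both ears into the slots (the carrier was shifted about +13 mm along x), and slid it down past the clips in small steps. It came to a hard stop on the sill at a hand height matching a plate origin of 30 mm. I then opened the fingers and drew straight up clear.
- **Forces:** The sampled readings stayed low through the clips, at most about 11 N. The firm check press on the sill reached about 39 N at most, against the 60 N limit.
- **Final position:** The wrist and scene pictures put the plate's underside on the sill to within about 1 mm, upright and square to the bracket. The last force reading was zero. I did not move near the other things on the bench, and I took no separate final measurement of them.
- **Disagreements:** The plate sits about 2 mm toward −x of the slot middle. The clips appear to push it there, and it is still within the slot play. The hand rose about 1.3 mm as I eased the load just before opening, but the pictures afterwards show the plate fully down.
- **Not seen directly:** I saw the clip wires over the near ear while still gripping it. I did not see the far clip, so I judged it from the hard stop and the level seat.

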